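# Level the bottle cradle, then lay the steel bottle in it

## Task

The hinged pine bottle cradle on the white stand has sunk at its knob end: turn the stand's foot knob until the cradle sits level and let the knob go. Then take the steel bottle out of its ribbed tray and lay it on its side in the cradle's two V-notched saddles, centred and resting gently in both, and let go. Leave the other things on the dresser where they are.

Things in the scene. Friction and masses are not known exactly. Their poses are not given: they have to be found in the camera images.
- stand: Fixed white plastic stand, base plate 120 (x) by 300 (y) by 8 mm, from y = -130 to +170; origin on the dresser top, z up. The cradle is hinged at y = -100, z = 40; the knob is at y = +135. Two fixed posts (10 by 14 mm, at x = +-50, y = +90) flank the cradle plate; their tops, 45 mm high, are flush with the plate's top when it is level.
- cradle (a joint): Tilt of the cradle about the stand's x, rad: 0 is level, negative: knob end low (start about -0.045 to -0.09). Pine plate 80 mm wide, top 45 mm high when level, its tongue under the knob; two V saddles (90 degrees, 12 mm thick, 60 mm wide) at stand y = +-36, tips 82 mm high, 60 mm free between them. Moves only with the knob, +0.03 rad per rad of knob, and stays.
- knob (a joint): Angle of the foot knob, rad; grows as it is turned clockwise seen from above, which raises the knob end of the cradle. Stops at -3.4 and +1.0, which are beyond level on either side; starts somewhere about 1.5 to 3 rad short of level. Turning takes about 0.1 N m; it does not spring back.
- knob_grip (a point): Point on the knob's upright axis where to grip it, 78 mm above the dresser. The knob is a round grey fluted cylinder, 44 mm in diameter, from 60 to 90 mm above the dresser, with a small pointer ridge on top; it stays at this height as it turns and can be gripped at any angle from above.
- cradle_seat (a point): Where the middle of the bottle's axis lies when it rests centred in both saddles: midway between them, over the stand's origin, 94 mm above the dresser when level. Moves with the cradle; y along the cradle (the bottle is to lie along it, either way round), z square to its plate.
- tray: Fixed white open tray 160 (x) by 250 (y) mm, walls 18 mm high; origin under its centre. Two ribs along its y carry the bottle at the start. It stands left or right of the stand.
- bottle: Stainless steel bottle with a grey twist cap, lying on its side: body 52 mm in diameter and 140 mm long, cap 38 mm in diameter and 20 mm long, 160 mm over all; about 0.2 kg. Origin on its axis at the middle of the overall length, y along the axis towards the cap. At the start it lies along the tray's y with its axis 35 mm above the dresser; grip it across the body at the middle from above.
- monitor: Bystander: loose white monitor parent unit standing in the tray at the back, 75 mm wide, 125 mm high and a stub aerial; origin at its underside.
- duck: Bystander: loose yellow plastic duck, 68 mm across, 77 mm high, in the back tray; origin at its underside.
- cup: Bystander: loose white ceramic cup, 76 mm in diameter, 85 mm high, in the back tray; origin at its underside.
- jar: Bystander: loose white cream jar, 56 mm in diameter, 40 mm high, standing between the stand and the bottle tray, or just behind their gap; origin at its underside.
- brush: Bystander: loose hairbrush about 160 mm long lying in the gap between the stand and the bottle tray, its handle towards the robot; 26 mm high; origin at its underside.
Mind the look-alikes: they are no part of the job. Leave any pink or red look-alike of the bottle alone.

How it is judged:
By the outcome, as a careful person would: the job done as asked, in the order asked, and still so for the second after the job is handed in, with the robot touching nothing.
It also fails if it takes over 72 s, if anything falls off the work surface, if the arm or the gripper's body presses on something with over 40 N, if the wrist force passes 120 N, or if a joint passes its speed limit or range.

## Robot

A 6-joint arm with a two-finger parallel gripper is mounted at the origin on the work surface. World frame = base frame: x ahead of the robot, y to its left, z up, the work surface at z = 0. Lengths are in m, angles in rad, forces in N, time in s.
With the tool pointing down it reaches from about 0.3 to 0.825 m from the base axis. Payload 5.4 kg.
Tool frame: the origin (TCP) lies midway between the tips of the shut fingers; the grasp point (between the pads) lies env.tcp_to_grasp behind it (env.tcp_to_grasp is the distance from the TCP to the grasp point, in m); z points along the fingers, x is the direction in which the jaws open and shut, and the axes are right-handed (so a half turn about z gives the same grasp; the last joint's range is limited). The gripper opens to 92 mm and grips with 3 to 60 N. Pads are 20 mm wide; open, the fingers measure 128 mm over their backs; the gripper's body (75 mm by 189 mm) begins 69 mm behind the grasp point.
Start: joints at [-1.441, 0.158, 1.597, -0, 1.386, -0.21], TCP at [0.192, -0.542, 0.215] pointing down, gripper open.
Joint ranges: [-2.91, 2.91], [-0.94, 2.29], [0.18, 2.7], [-1.29, 4.43], [0.17, 2.64], [-3, 3]. Speed limits (rad/s): [2.57, 2.57, 3.14, 3.14, 3.14, 3.14].

## Interface

Orientations are given as a unit quaternion [x, y, z, w].
In Python, from cell import env gives the robot as it stands. Calls block until the motion is done:
- env.move_to(position, orientation): joint-space move of the TCP to a pose.
- env.move_straight(position, frame=None, feed=0.15, max_force=None): straight line of the TCP; frame=None keeps the orientation; feed is the mean speed in m/s. With max_force (N) it stops when the force on the tool has changed by that much, and returns True; else False.
- env.move_j(angles): joint-space move.
- env.command_gripper(opening, newtons=None): opening from 0.0 (shut) to 1.0 (fully open); newtons is the grip in N (None keeps the last); returns when the fingers have stopped.
- env.dwell(seconds).
- env.ik(position, orientation): joint angles nearest the present ones, or None.
- env.read_state(): the state.
- env.get_image(name): name is "scene" or "top"; returns a dict with "color" (480x640x3 uint8, red, green, blue), "range_z" (480x640 float32, m along the optical axis (not along the pixel's ray), 0 where there is no reading), "mtx" (3x3 intrinsics, pixels), "dist" ([k1, k2, p1, p2, k3] as OpenCV has them; the pictures are not rectified), "position" and "orientation" of the camera in the world. Camera axes: x right, y up, looking along -z (the intrinsics and any distortion apply to the point x, -y, -z); pixel columns grow to the right and rows downward; lengths in m; the calibration is good to about 2 mm. A picture is of the moment at which its call begins.
A pose or a line that the arm cannot do raises env.MotionError and nothing moves.
- env.sign_off(): hands the job in, once; it reports no verdict.
Trained networks look in the newest picture that a camera, given by its name, has taken for a name from the list of things; names that differ only in an ending like _2 or _b are one class to them, and where a whole thing is asked for, a point or a joint stands for the part that bears it (a point fixed in the world has none). Each returns a list of dicts, best first, with "confidence" (0 to 1); they miss things now and then, are a little off and sometimes report something else, mostly with a low value. They report only what shows in the picture. A call takes as long as a camera call. They do not tell look-alikes from the thing itself.
- env.recognise(name, camera): "rect" ([centre column, centre row, width, height] in pixels, round what is visible of it).
- env.trace(name, camera): "mask" (480x640 bool, what is visible of it) and "rect" ([centre column, centre row, width, height] in pixels, round what is visible of it).
- env.landmark_of(name, camera): "position" ([column, row] in pixels: a listed point, or the origin of a listed thing).
The state is a dict: "clock": time; "qpos": joint angles; "joint_velocities": joint speeds; "joint_torque": joint torques, N m; "tcp_pos": TCP position; "orientation": TCP orientation; "force": force on the tool from outside, world axes, zero at the start; "wrist_torque": the same for the moment, N m; "width": opening from 0.0 (shut) to 1.0 (fully open).
Only numpy, scipy, OpenCV 4.12 (cv2) and the standard library are available. Lean on these libraries where they do the work, as an engineer would, in place of code of your own. Each camera call takes 0.05 s, during which the arm holds its last target.

## Working session

There is one attempt and no reset: what is moved stays moved. The work goes in short steps, each a Python script; the robot and the scene stay as the last script left them, time stands still between calls to the robot, and variables do not carry over. Pictures are saved under pics/ and viewed, and the job is handed in when it is done.

```bash
ls; mkdir -p pics
cat > h.py <<'E'
import numpy as np, cv2
from scipy.spatial.transform import Rotation as R
from cell import env
def cam(n):
    d=env.get_image(n); d['R']=R.from_quat(d['orientation']).as_matrix(); d['p']=np.array(d['position']); return d
def rays(d,uv):
    uv=np.asarray(uv,float).reshape(-1,1,2)
    n=cv2.undistortPoints(uv,np.array(d['mtx'],float),np.array(d['dist'],float)).reshape(-1,2)
    return np.c_[n[:,0],-n[:,1],-np.ones(len(n))]
def pts(d,uv):
    uv=np.asarray(uv).reshape(-1,2); r=rays(d,uv); i=np.round(uv).astype(int)
    z=d['range_z'][i[:,1],i[:,0]]
    return (r*z[:,None])@d['R'].T+d['p']
def atz(d,uv,z):
    r=rays(d,uv)@d['R'].T
    return d['p']+r*((z-d['p'][2])/r[:,2])[:,None]
def proj(d,P):
    c=(np.asarray(P,float).reshape(-1,3)-d['p'])@d['R']; c=c*[1,-1,-1]
    return cv2.projectPoints(c,np.zeros(3),np.zeros(3),np.array(d['mtx'],float),np.array(d['dist'],float))[0].reshape(-1,2)
def cloud(d):
    v,u=np.mgrid[0:480,0:640]; P=pts(d,np.c_[u.ravel(),v.ravel()]).reshape(480,640,3); P[d['range_z']==0]=np.nan; return P
def save(d,n): cv2.imwrite('pics/'+n,d['color'][:,:,::-1])
E
python3 - <<'E'
from h import *
print(env.read_state(), env.tcp_to_grasp)
for n in('top','scene'):
    d=cam(n); save(d,n+'0.png'); print(n,d['p'],d['R'].round(3).tolist(),d['mtx'],d['dist'])
    for k in('stand','tray','bottle','cradle','knob','jar','brush','monitor','cup','duck'):
        print(k,[(np.round(r['rect']).tolist(),round(r['confidence'],2)) for r in env.recognise(k,n)])
    for k in('knob_grip','cradle_seat','bottle','stand','tray','jar','brush'):
        print('L',k,[(np.round(r['position'],1).tolist(),round(r['confidence'],2)) for r in env.landmark_of(k,n)])
E
```

```text
pics
{'clock': 0.0, 'qpos': array([-1.44111143e+00,  1.59016268e-01,  1.59821387e+00,  1.55947683e-05,
        1.38618055e+00, -2.10090815e-01]), 'joint_velocities': array([ 5.71521560e-04,  1.47660601e-03, -8.60037654e-05,  1.89275021e-03,
        7.04496406e-04, -2.09938263e-03]), 'joint_torque': array([-1.00095858e-03, -3.85578310e+01, -3.22111166e+01,  6.99473731e-02,
        3.78315453e-02, -1.32464479e-04]), 'tcp_pos': array([ 0.1915424 , -0.54151025,  0.21364653]), 'orientation': array([ 8.16477746e-01, -5.77376189e-01, -6.10785255e-04, -6.73283134e-04]), 'force': array([ 0.26172334, -0.31579473, -0.44565361]), 'wrist_torque': array([-0.02250657, -0.00943373, -0.07699361]), 'width': 0.9929429450193133} 0.0187
top [ 0.40936591 -0.06516146  1.06175504] [[0.023, 0.99, -0.136], [-1.0, 0.022, -0.009], [-0.006, 0.137, 0.991]] [[444.2225629    0.         317.9538374 ]
 [  0.         444.2225629  243.47021484]
 [  0.           0.           1.        ]] [-0.0760265  0.         0.         0.         0.       ]
stand [([186.0, 249.0, 133.0, 64.0], 0.82), ([368.0, 157.0, 38.0, 41.0], 0.22
[... 1661 characters left out ...]
62)]
knob [([509.0, 300.0, 24.0, 22.0], 0.64), ([246.0, 280.0, 39.0, 62.0], 0.61)]
jar [([347.0, 292.0, 24.0, 29.0], 0.6)]
brush [([376.0, 241.0, 31.0, 38.0], 0.96), ([377.0, 347.0, 30.0, 37.0], 0.34)]
monitor [([247.0, 281.0, 34.0, 61.0], 0.67)]
cup [([319.0, 315.0, 38.0, 53.0], 0.68), ([508.0, 299.0, 27.0, 24.0], 0.55)]
duck [([377.0, 345.0, 36.0, 39.0], 0.79)]
L knob_grip [([506.3, 299.6], 0.97)]
L cradle_seat [([453.6, 272.2], 0.56)]
L bottle [([280.5, 234.2], 0.97), ([218.6, 185.1], 0.78), ([289.0, 185.0], 0.58), ([379.3, 238.5], 0.29)]
L stand [([440.0, 295.3], 0.95)]
L tray [([279.7, 242.8], 0.87)]
L jar [([344.0, 296.0], 0.77), ([317.4, 329.1], 0.73)]
L brush [([380.2, 242.7], 0.85)]
```

View pics/top0.png

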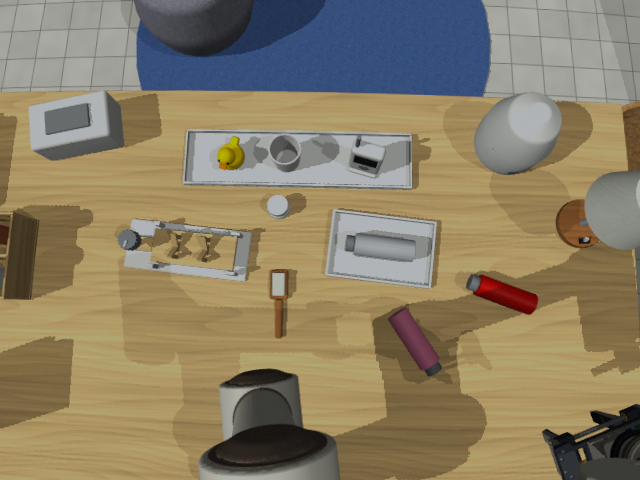

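View pics/scene0.png

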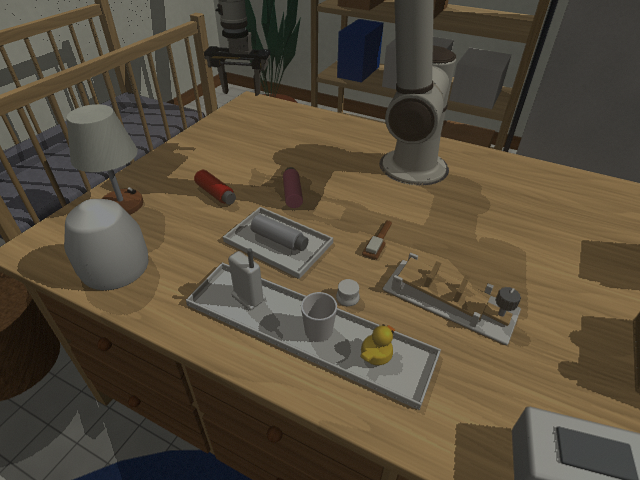

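The top picture shows the steel bottle in the white ribbed tray at (381,248), cap end on the left. A pink look-alike lies at (414,342) and a red one at (503,294). Only the grey one in the tray fits the description. The stand is at (186,249), with its knob at (129,240). I'll enlarge both to confirm and measure them.

Run:
```python
from h import *
d=cam('top'); P=cloud(d)
c=d['color'][:,:,::-1]
a=cv2.resize(c[205:295,110:265],None,fx=5,fy=5,interpolation=cv2.INTER_CUBIC)
cv2.imwrite('pics/stand_crop.png',a)
cv2.imwrite('pics/bot_crop.png',cv2.resize(c[200:300,315:450],None,fx=5,fy=5,interpolation=cv2.INTER_CUBIC))
np.save('P.npy',P)
for uv,z in [((380.5,249.5),.035),((129,240.5),.078),((186,248),.09)]:
    print(uv,atz(d,uv,z).round(4))
# bottle
m=None
for r in env.trace('bottle','top'):
    q=P[r['mask']]; q=q[~np.isnan(q[:,0])]
    print(r['rect'],np.nanmedian(q,0),r['confidence'])
    if abs(r['rect'][0]-380)<15:
        q=q[(q[:,2]>.03)]
        rc=cv2.minAreaRect(q[:,:2].astype(np.float32)); print('bottle',rc,np.percentile(q[:,2],[50,90,97,100]))
for k in('stand','cradle','knob','tray'):
    for r in env.trace(k,'top')[:1]:
        q=P[r['mask']];q=q[~np.isnan(q[:,0])]
        print(k,r['rect'],cv2.minAreaRect(q[:,:2].astype(np.float32)),np.percentile(q[:,2],[2,50,98]))
        if k=='knob':
            t=q[q[:,2]>.075]; print(len(t),t.mean(0),t.min(0),t.max(0))
d=cam('scene'); 
print([ (r['position'],r['confidence']) for r in env.landmark_of('knob_grip','scene')])
for r in env.landmark_of('knob_grip','scene')[:1]: print(atz(d,r['position'],.078))
for r in env.landmark_of('stand','scene')[:1]: print(atz(d,r['position'],.0))
for r in env.landmark_of('bottle','scene')[:1]: print(atz(d,r['position'],.035))
```

```text
(380.5, 249.5) [[ 0.5399 -0.2017  0.035 ]]
(129, 240.5) [[0.542 0.374 0.078]]
(186, 248) [[0.5264 0.237  0.09  ]]
[381.3, 251.2, 71.0, 22.9] [ 0.54394594 -0.19791299  0.05561569] 0.97
bottle ((0.5459569096565247, -0.19797861576080322), (0.1600288450717926, 0.050837572664022446), 83.8274917602539) [0.05581674 0.06070607 0.06226029 0.06538268]
[502.3, 294.6, 73.2, 43.9] [ 0.44330246 -0.48507675  0.04633038] 0.75
[414.0, 341.6, 49.4, 65.6] [ 0.33067664 -0.28103873  0.04688797] 0.59
stand [185.2, 248.2, 133.4, 61.5] ((0.5342925786972046, 0.26342880725860596), (0.30840185284614563, 0.12410229444503784), 84.15971374511719) [0.00427168 0.0288841  0.09015185]
cradle [186.1, 250.8, 103.3, 42.9] ((0.5343791246414185, 0.2549728751182556), (0.24161864817142487, 0.08620277047157288), 84.62710571289062) [0.01169529 0.0368679  0.06967503]
knob [129.7, 239.5, 22.0, 21.4] ((0.5570966601371765, 0.378928542137146), (0.07264962792396545, 0.042888425290584564), 24.848323822021484) [0.06377199 0.08890661 0.09304215]
342 [0.54395625 0.37148493 0.08843139] [0.52140264 0.35124292 0.07517892] [0.5675462  0.39787203 0.09464709]
tray [379.8, 248.9, 112.3, 81.2] ((0.5472981929779053, -0.20734676718711853), (0.25806158781051636, 0.16684888303279877), 84.12252044677734) [0.00044205 0.00503003 0.02001361]
[([507.9, 294.4], 0.74)]
[[0.53652404 0.37277933 0.078     ]]
[[0.54538829 0.23871903 0.        ]]
[[ 0.44110196 -0.48672712  0.035     ]]
```

View pics/stand_crop.png

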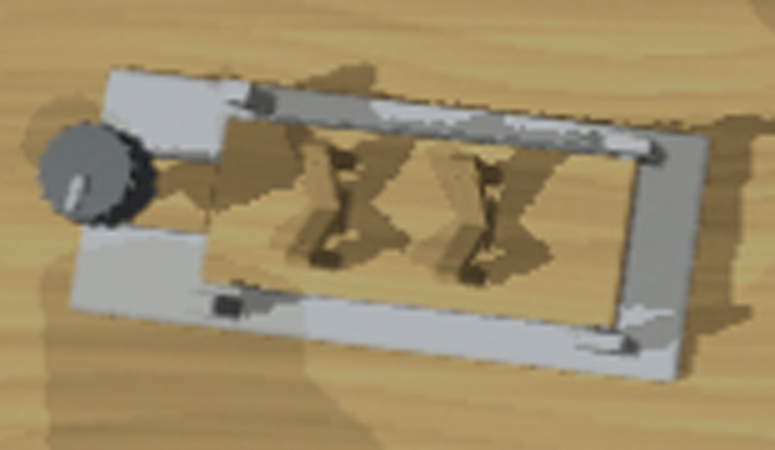

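View pics/bot_crop.png

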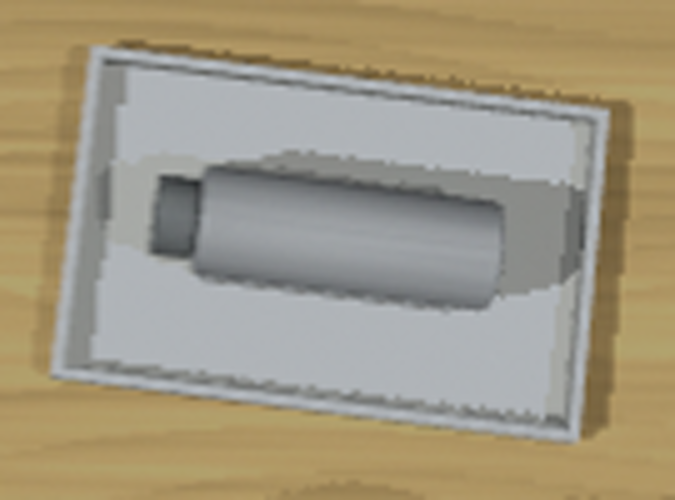

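The crops confirm the grey steel bottle in the tray (body from about (354,243) to (415,251), cap at (350,243)). They also show the stand with its knob at top left. Next I'll fit the stand pose from corners and posts, and the bottle as a cylinder.

```bash
cat > fit.py <<'E'
from h import *
from scipy.optimize import least_squares
d=cam('top')
C=np.array([(112,68),(708,137),(676,380),(70,308),(85,173),(262,100),(228,306)],float)/5+[110,205]-.4
# top edge of picture = larger world x. stand y->world +y (left), so stand x -> world +x
M=np.array([(60,170,8),(60,-130,8),(-60,-130,8),(-60,170,8),(0,135,90),(50,90,45),(-50,90,45)])/1000.
def T(p,M): c,s=np.cos(p[2]),np.sin(p[2]); return np.c_[p[0]+c*M[:,0]-s*M[:,1],p[1]+s*M[:,0]+c*M[:,1],M[:,2]]
f=lambda p:(proj(d,T(p,M))-C).ravel()
r=least_squares(f,[.53,.24,-.1],loss='soft_l1'); print('stand',r.x,r.fun.reshape(-1,2).round(1).tolist())
p=r.x; np.save('stand.npy',p)
print('knob',T(p,np.array([[0,.135,.078]])))
s=cam('scene'); im=s['color'][:,:,::-1].copy()
for q in proj(s,T(p,M)): cv2.circle(im,tuple(int(v*16) for v in q),24,(0,0,255),1,shift=4)
cv2.imwrite('pics/chk.png',cv2.resize(im[240:360,370:540],None,fx=4,fy=4))
# bottle
P=cloud(d); m=[x for x in env.trace('bottle','top') if abs(x['rect'][0]-380)<15][0]['mask']
m=cv2.erode(m.astype(np.uint8),np.ones((3,3)))>0
q=P[m]; q=q[q[:,2]>.04]
def g(b):
    u=np.array([-np.sin(b[2]),np.cos(b[2])]); e=q[:,:2]-b[:2]; dd=e@np.array([u[1],-u[0]]); t=e@u
    k=t<.055
    return (np.hypot(dd,q[:,2]-b[3])-.026)[k]
r=least_squares(g,[.543,-.2,-.1,.035],loss='soft_l1',f_scale=.002); b=r.x
u=np.array([-np.sin(b[2]),np.cos(b[2])]); q=P[[x for x in env.trace('bottle','top') if abs(x['rect'][0]-380)<15][0]['mask']];q=q[q[:,2]>.03]; t=(q[:,:2]-b[:2])@u
mid=(t.min()+t.max())/2
print('bottle',b,np.std(r.fun),'t',t.min(),t.max(), b[:2]+u*mid)
# tray corners at z=.018
C2=np.array([(93,45),(609,110),(579,440),(52,378)],float)/5+[315,200]-.4
W=atz(d,C2,.018); print('tray',W.mean(0),np.linalg.norm(np.diff(W[[0,1,2,3,0]],axis=0),axis=1), np.arctan2(*( (W[0]-W[1])[:2]*[-1,1])))
for k,z in(('knob_grip',.078),):
  for c,n in((d,'top'),(s,'scene')): print(atz(c,env.landmark_of(k,n)[0]['position'],z))
E
python3 fit.py
```

```text
stand [ 0.5311624   0.23846771 -0.09013582] [[-0.0, 0.2], [1.0, -0.2], [0.7, 0.8], [0.1, 0.7], [0.7, -0.0], [-4.7, -1.4], [-4.8, -0.5]]
knob [[0.54331426 0.37291968 0.078     ]]Traceback (most recent call last):
  File "fit.py", line 23, in <module>
    r=least_squares(g,[.543,-.2,-.1,.035],loss='soft_l1',f_scale=.002); b=r.x
    return func(*args, **kwargs)
    result = trf(vector_fun.fun, vector_fun.jac, x0, f0, J0, lb, ub, ftol, xtol,
                 gtol, max_nfev, x_scale, loss_function, tr_solver,
                 tr_options.copy(), verbose, callback=callback_wrapped)
    return trf_no_bounds(
        fun, jac, x0, f0, J0, ftol, xtol, gtol, max_nfev, x_scale,
        loss_function, tr_solver, tr_options, verbose, callback=callback)
    cost_new = loss_function(f_new, cost_only=True)
    loss(z, rho, cost_only=cost_only)
    ~~~~^^^^^^^^^^^^^^^^^^^^^^^^^^^^^
    rho[0] = 2 * (t**0.5 - 1)
    ~~~^^^
ValueError: could not broadcast input array from shape (1227,) into shape (1072,)
```

View pics/chk.png

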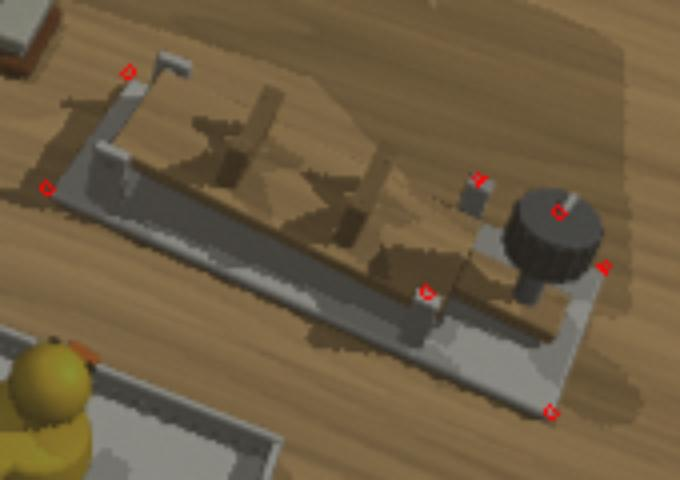

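In the scene picture the projected base corners, post tops and knob top land on the real ones within about 1 px. The dark blobs I took for posts in the top view were their sides, so I'll drop those points. Next the bottle fit.

```bash
sed -i 's/,(262,100),(228,306)\]/]/; s/,(50,90,45),(-50,90,45)\]/]/; s/    k=t<.055/    k=np.abs(t)<.055/; s/return (np.hypot(dd,q\[:,2\]-b\[3\])-.026)\[k\]/return np.where(t<.05,np.hypot(dd,q[:,2]-b[3])-.026,0)/' fit.py; python3 fit.py
python3 - <<'E'
from h import *
# current tilt: plane height of plate along stand y
p=np.load('stand.npy'); 
for n in('top','scene'):
    d=cam(n); P=cloud(d).reshape(-1,3); c,s=np.cos(p[2]),np.sin(p[2]); e=P[:,:2]-p[:2]
    x=c*e[:,0]+s*e[:,1]; y=-s*e[:,0]+c*e[:,1]; z=P[:,2]
    k=(abs(x)<.034)&(((y>-.08)&(y<-.05))|(abs(y)<.02)|((y>.055)&(y<.085)))&(z>.022)&(z<.058)
    A=np.c_[y[k],x[k],np.ones(k.sum())]; w=np.linalg.lstsq(A,z[k],rcond=None)[0]; print(n,k.sum(),w,np.std(A@w-z[k]))
E
```

```text
stand [ 0.53184924  0.23976868 -0.0909654 ] [[-0.5, -0.1], [0.5, -0.4], [0.2, 0.6], [-0.4, 0.3], [0.1, -0.4]]
knob [[0.54411264 0.37421052 0.078     ]]
bottle [ 0.54709395 -0.19516548 -0.10308612  0.03422269] 0.001485773835478974 t -0.08337281721947959 0.07700651559496502 [ 0.54676639 -0.19833173]
tray [ 0.54590219 -0.20607663  0.018     ] [0.24947433 0.15882802 0.24940281 0.16092375] -0.10406066224998488
[[0.54910946 0.37598982 0.078     ]]
[[0.54170314 0.37276996 0.078     ]]
top 1127 [-0.08838479 -0.00450834  0.03587458] 0.0017520492435970365
scene 925 [-0.09038449  0.00373516  0.03627769] 0.0013940619522431433
```

Bottle centre is about (0.547, -0.198) at yaw -0.103, which matches the tray. Stand is at (0.532, 0.240), yaw -0.091. The plate fit gives z = 45 mm at the hinge, as it must, and a tilt of -0.089, so the knob needs about +2.97 rad. Knob turn next.

```bash
cat >> h.py <<'E'
def down(psi): return (R.from_euler('z',psi)*R.from_euler('x',np.pi)).as_quat()
E
python3 - <<'E'
from h import *
k=np.array([.5435,.3735,.078-env.tcp_to_grasp])
for psi in np.linspace(-np.pi,np.pi,9):
    q=env.ik(k,down(psi)); print(psi.round(2), None if q is None else np.round(q,3))
for p in ([.547,-.198,.035],[.532,.24,.1]):
    for psi in (-.1,-.1+np.pi): print(np.round(env.ik(np.array(p)+[0,0,.15],down(psi)),3))
E
```

```text
-3.14 [ 0.419  0.52   1.462  0.     1.16  -2.722]
-2.36 [0.419 0.52  1.462 0.    1.16  2.775]
-1.57 [0.419 0.52  1.462 0.    1.16  1.99 ]
-0.79 [ 0.419  0.52   1.462 -0.     1.16   1.205]
0.0 [ 0.419  0.52   1.462 -0.     1.16   0.419]
0.79 [ 0.419  0.52   1.462 -0.     1.16  -0.366]
1.57 [ 0.419  0.52   1.462 -0.     1.16  -1.152]
2.36 [ 0.419  0.52   1.462  0.     1.16  -1.937]
3.14 [ 0.419  0.52   1.462  0.     1.16  -2.722]
[-0.555  0.199  1.611 -0.     1.332 -0.455]
[-0.555  0.199  1.611  0.     1.332  2.687]
[ 0.217  0.159  1.527 -0.     1.456  0.317]
[ 0.217  0.159  1.527  0.     1.456 -2.825]
```

Run:
```python
from h import *
k=np.array([.5435,.3735,.078-env.tcp_to_grasp]); psi=.42+1.6
env.move_to(k+[0,0,.15],down(psi)); env.command_gripper(.75,25)
s=env.read_state(); print(s['clock'],s['qpos'].round(3),s['force'].round(1)); f0=s['force']
print(env.move_straight(k,feed=.12,max_force=12))
env.command_gripper(0,25); s=env.read_state(); print('grip',s['clock'],s['width'],(s['force']-f0).round(2),s['tcp_pos'].round(4),s['wrist_torque'].round(2))
q=s['qpos'].copy(); q[:]=env.ik(k,down(psi)); t=q[5]
for i in range(3):
    q[5]=t+2.85*(i+1)/3; env.move_j(q); s=env.read_state(); print(s['clock'],s['qpos'][5].round(3),(s['force']-f0).round(2),s['wrist_torque'].round(2),s['tcp_pos'].round(4),s['width'])
d=cam('scene'); cv2.imwrite('pics/turn1.png',cv2.resize(d['color'][200:380,350:580,::-1],None,fx=3,fy=3))
```

```text
6.8333 [ 0.419  0.378  1.343 -0.     1.42  -1.601] [ 0.1  0.2 -0.1]
False
grip 8.7333 0.47254696009380753 [-1.38  5.19  1.09] [0.5432 0.3746 0.0596] [ 0.94  0.24 -0.02]
9.6417 -0.651 [-2.    9.88 -0.54] [ 1.53  0.06 -0.03] [0.5432 0.376  0.0596] 0.474961032437485
10.55 0.299 [ 3.51 13.01 -4.16] [ 2.14 -0.49 -0.09] [0.5444 0.3768 0.0597] 0.4724514265829806
11.4583 1.249 [ 7.72 11.53 -6.71] [ 2.02 -1.14 -0.1 ] [0.5457 0.3763 0.0597] 0.4721725303904517
```

View pics/turn1.png

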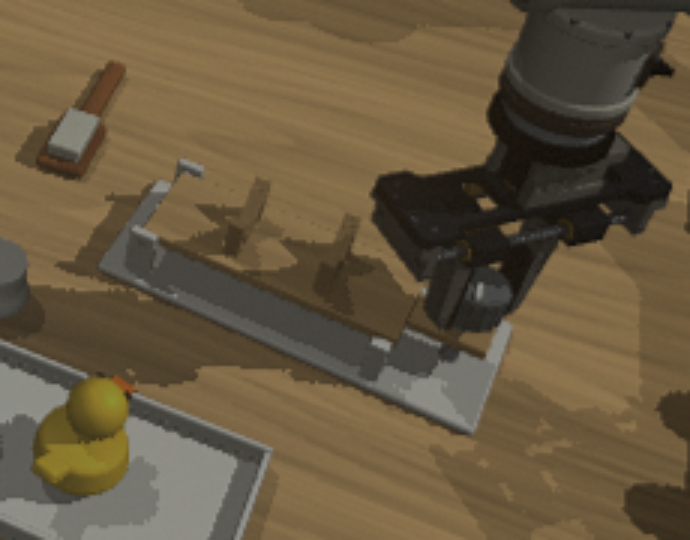

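The cradle has risen close to the post tops, around (375,340) in the crop. Side forces suggest the knob is really about 2–3 mm off my estimate, near (0.546, 0.377). I'll release, back off and measure the tilt.

```bash
cat > tilt.py <<'E'
from h import *
def tilt(n):
    p=np.load('stand.npy'); d=cam(n); P=cloud(d).reshape(-1,3); c,s=np.cos(p[2]),np.sin(p[2]); e=P[:,:2]-p[:2]
    x=c*e[:,0]+s*e[:,1]; y=-s*e[:,0]+c*e[:,1]; z=P[:,2]
    k=(abs(x)<.034)&(((y>-.08)&(y<-.05))|(abs(y)<.02)|((y>.055)&(y<.085)))&(z>.022)&(z<.060)
    A=np.c_[y[k],x[k],np.ones(k.sum())]
    for i in range(3):
        w=np.linalg.lstsq(A,z[k],rcond=None)[0]
    b=(abs(x)>.042)&(abs(x)<.057)&(y>-.125)&(y<.165)&(z<.016)&(z>0); B=np.c_[y[b],x[b],np.ones(b.sum())]; wb=np.linalg.lstsq(B,z[b],rcond=None)[0]
    print(n,k.sum(),w.round(4),np.std(A@w-z[k]).round(4),'base',wb.round(4)); return d
E
python3 - <<'E'
from tilt import *
s=env.read_state()
env.command_gripper(.75,25)
env.move_straight(s['tcp_pos']+[0,0,.15],feed=.2)
q=env.read_state()['qpos']; q[0]-=.75; q[5]=-.4; env.move_j(q)
for n in('top','scene'):
    d=tilt(n); save(d,n+'1.png')
    (x0,x1,y0,y1)=(110,265,205,295) if n=='top' else (380,530,240,360)
    cv2.imwrite('pics/c_%s1.png'%n,cv2.resize(d['color'][y0:y1,x0:x1,::-1],None,fx=5,fy=5,interpolation=cv2.INTER_CUBIC))
print(env.read_state()['clock'])
E
```

```text
top 1208 [-0.0027  0.001   0.0443] 0.0018 base [0.0005 0.0025 0.0078]
scene 907 [-0.0042  0.0054  0.0448] 0.0014 base [-0.001   0.0046  0.0082]
14.825
```

View pics/c_scene1.png

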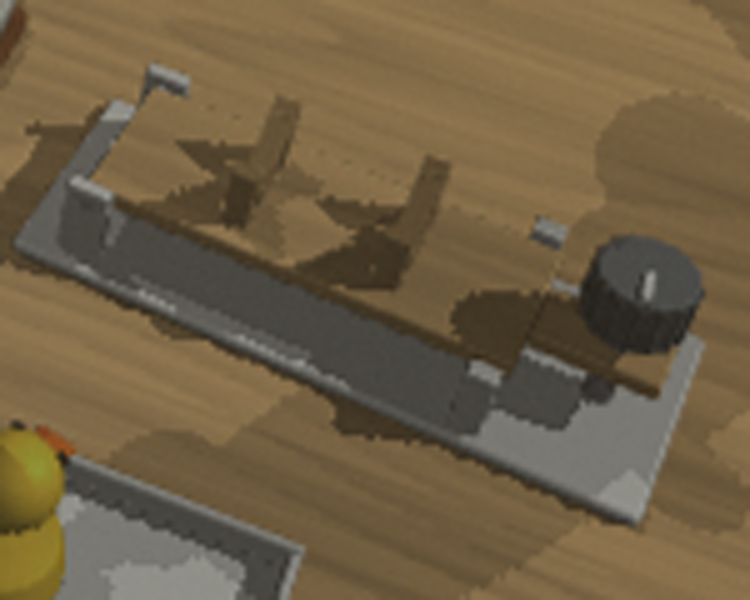

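View pics/c_top1.png

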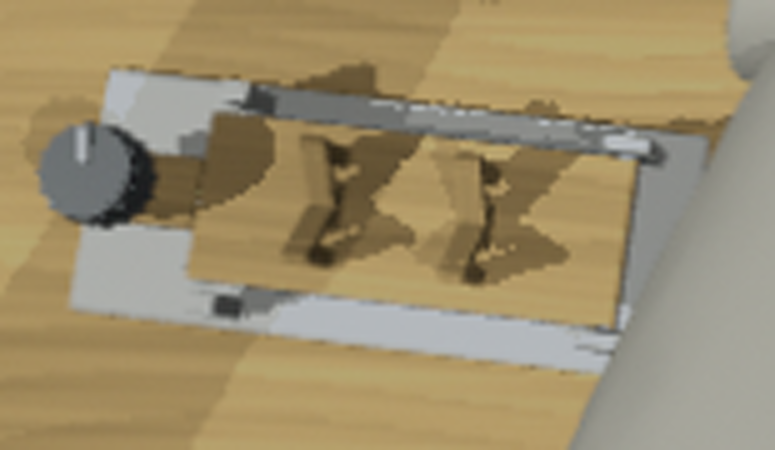

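Tilt is now -0.003 relative to the base plate in both views. The change of 0.086 matches the 2.85 rad turned. One more small turn of 0.105 rad, which also checks the corrected knob position.

Run:
```python
from tilt import *
k=np.array([.546,.377,.078-env.tcp_to_grasp]); psi=0.8
env.move_to(k+[0,0,.08],down(psi)); s=env.read_state(); f0=s['force']
env.move_straight(k,feed=.12,max_force=12)
env.command_gripper(0,25); s=env.read_state(); print('grip',s['clock'],s['width'],(s['force']-f0).round(2),s['tcp_pos'].round(4),s['wrist_torque'].round(2))
q=np.array(env.ik(k,down(psi-.105))); env.move_j(q); s=env.read_state(); print((s['force']-f0).round(2),s['qpos'].round(3),s['tcp_pos'].round(4),s['wrist_torque'].round(2))
env.command_gripper(.75,25)
env.move_straight(k+[0,0,.15],feed=.25)
env.command_gripper(1.0)
b=np.array([.547,-.198,.19]); env.move_to(b,down(-.103))
for n in('top','scene'):
    d=tilt(n)
    cv2.imwrite('pics/c_%s2.png'%n,d['color'][:,:,::-1])
print(env.read_state()['clock'],env.read_state()['tcp_pos'])
```

```text
grip 17.925 0.46880378492089037 [-5.77 -6.66  7.39] [0.5446 0.3754 0.0598] [-1.23  1.01  0.08]
[-6.71 -6.11  6.34] [ 0.422  0.528  1.449 -0.002  1.169 -0.272] [0.5446 0.3754 0.0598] [-1.25  1.04 -0.05]
top 1223 [-0.001  -0.0008  0.0446] 0.0018 base [0.0015 0.0023 0.0077]
scene 921 [-0.0011 -0.0028  0.0451] 0.0014 base [-0.0012  0.0068  0.008 ]
22.1583 [ 0.54738187 -0.1971965   0.19005657]
```

View pics/c_top2.png

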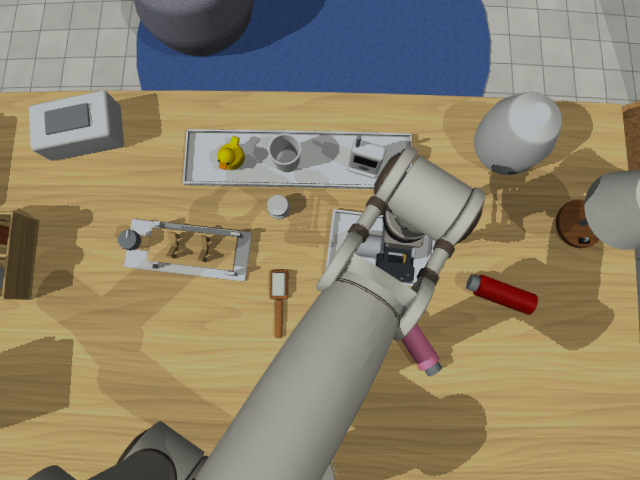

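View pics/c_scene2.png

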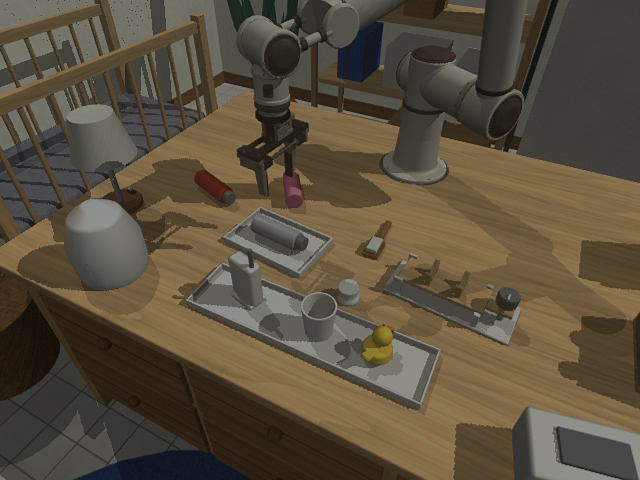

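Level: about -0.001 in both views, and nothing else moved. The knob contact puts the stand about (+0.6, +1.3) mm from my fit. Now grip the bottle.

Run:
```python
from h import *
b=np.array([.547,-.1975,.0355-env.tcp_to_grasp]); 
s=env.read_state(); f0=s['force']; print(s['width'])
print(env.move_straight(b+[0,0,.04],frame=down(-.1),feed=.15,max_force=10), env.move_straight(b,feed=.06,max_force=8))
s=env.read_state(); print(s['tcp_pos'],(s['force']-f0).round(1))
env.command_gripper(0,25); s=env.read_state(); print('grip',s['clock'],s['width']*92,(s['force']-f0).round(2),s['tcp_pos'].round(4))
env.move_straight(s['tcp_pos']+[0,0,.16],feed=.15); env.dwell(.3)
s=env.read_state(); print('lift',s['clock'],s['width']*92,(s['force']-f0).round(2),s['wrist_torque'].round(3),s['tcp_pos'].round(4))
for n in('top','scene'): d=cam(n); save(d,n+'3.png')
```

```text
0.9969480135343294
False False
[ 0.54724864 -0.19762646  0.01700857] [ 0.4 -0.2  0.9]
grip 24.7083 51.5061569306768 [ 2.14 -0.89 -0.83] [ 0.5474 -0.1976  0.017 ]
lift 26.225 51.764593219058746 [ 0.54  0.4  -1.36] [-0.04  -0.063  0.015] [ 0.5472 -0.1975  0.1765]
```

View pics/scene3.png

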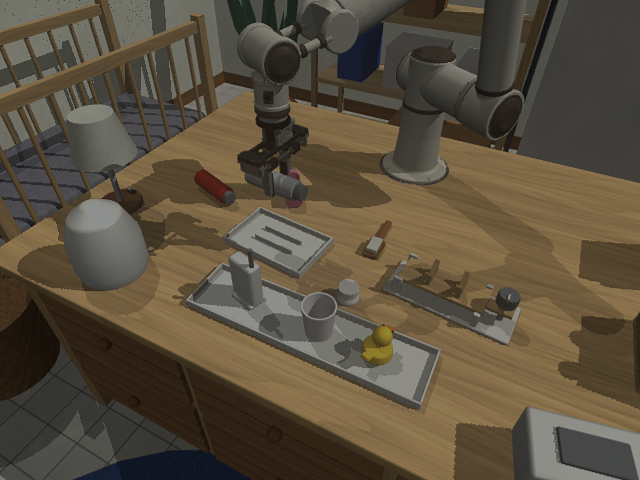

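The bottle is held (51.6 mm) and the tray is empty apart from its two ribs. Moving over the cradle, then checking the bottle's axial centring in the grip.

Run:
```python
from h import *
psi=-.091
t=np.array([.5325,.241,.094+.11-env.tcp_to_grasp])
s=env.read_state(); 
env.move_straight([.55,-.0,t[2]],frame=down(-.1),feed=.25)
env.move_straight(t,frame=down(psi),feed=.25); env.dwell(.3)
s=env.read_state(); print(s['clock'],s['tcp_pos'].round(4),s['width']*92)
u=np.array([-np.sin(psi),np.cos(psi)]); v=np.array([u[1],-u[0]])
for n in('scene','top'):
    d=cam(n); P=cloud(d); tr=env.trace('bottle',n); save(d,n+'4.png')
    for r in tr:
        q=P[r['mask']]; q=q[~np.isnan(q[:,0])]; e=q[:,:2]-t[:2]; a=e@u; c=e@v
        k=(abs(a)<.12)&(abs(c)<.04)&(q[:,2]>.15)&(q[:,2]<.235)
        if k.sum()>50: print(n,r['confidence'],k.sum(),a[k].min(),a[k].max(),np.percentile(a[k],[1,99]),c[k].min(),c[k].max(),q[k,2].min(),q[k,2].max())
```

```text
28.6833 [0.5327 0.2403 0.1853] 51.59673167865914
scene 0.58 1309 -0.08278324307328973 0.07659224384742801 [-0.08086621  0.07590213] -0.011831165009032309 0.03066561333177058 0.18248601537566977 0.23127257677771595
top 0.7 1098 -0.08301632023548727 -0.005038842260144683 [-0.08251134 -0.006555  ] -0.02642045717884952 0.024025539827583698 0.18325873990880193 0.2327288996496547
```

View pics/scene4.png

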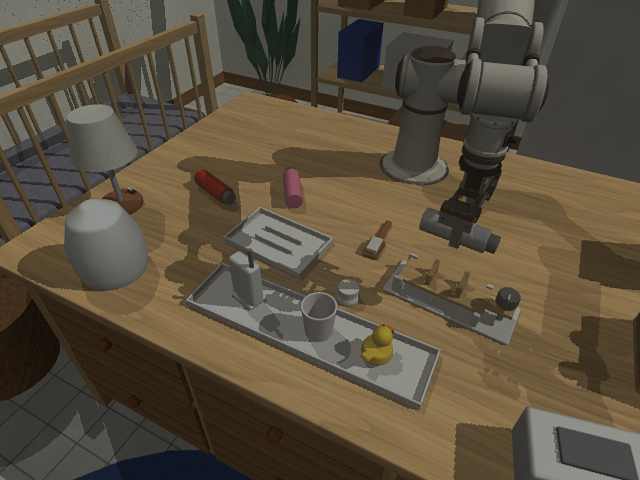

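View pics/top4.png

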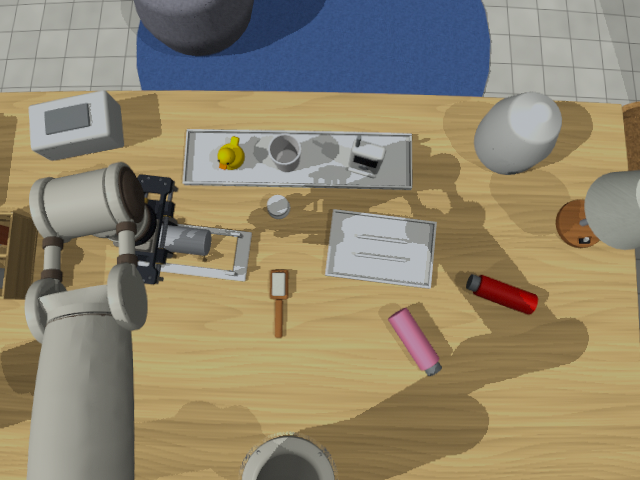

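The held bottle spans -83 to +77 mm along its axis in camera coordinates. Allowing for the known camera-to-robot bias, I'll shift +2 mm along the cradle, then lower it with a force guard.

Run:
```python
from h import *
psi=-.091; g=env.tcp_to_grasp
t=np.array([.5325,.243,0])
env.move_straight(t+[0,0,.094+.012-g],frame=down(psi),feed=.1); env.dwell(.3)
f0=env.read_state()['force']
hit=env.move_straight(t+[0,0,.092-g],feed=.02,max_force=4); s=env.read_state()
print(hit,s['clock'],s['tcp_pos'].round(4),s['tcp_pos'][2]+g,(s['force']-f0).round(2),s['wrist_torque'].round(2))
for n in('scene',): d=cam(n); cv2.imwrite('pics/low.png',cv2.resize(d['color'][200:350,370:560,::-1],None,fx=4,fy=4))
```

```text
True 30.8917 [0.5325 0.2429 0.0755] 0.09423773497721627 [ 0.23 -0.07  4.83] [-0.04 -0.07  0.09]
```

View pics/low.png

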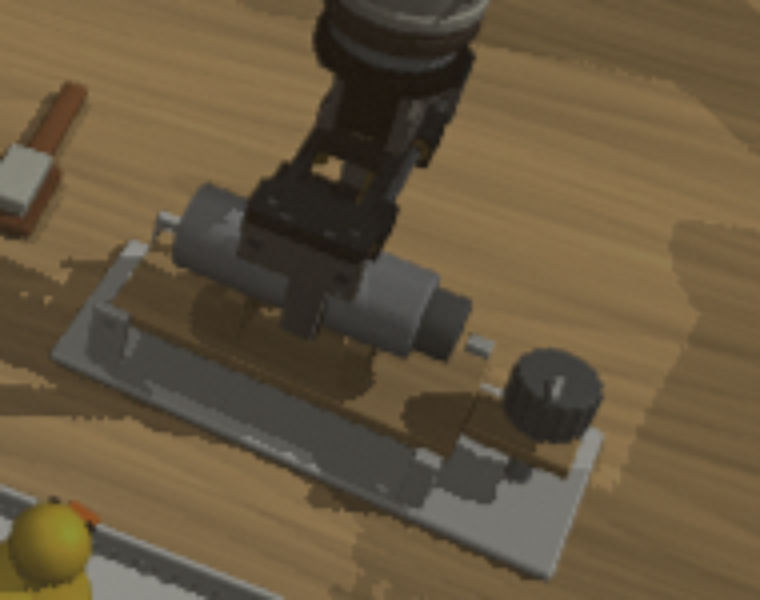

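Contact came at 94.2 mm grasp height, where 94 mm is expected, with an almost purely vertical force, so the bottle is seated in both notches. Releasing, backing off and checking.

Run:
```python
from tilt import *
s=env.read_state()
env.command_gripper(1.0); env.dwell(.2)
env.move_straight(s['tcp_pos']+[0,0,.16],feed=.15)
q=env.read_state()['qpos']; q[0]-=1.0; env.move_j(q); env.dwell(.3)
p=np.load('stand.npy'); psi=p[2]; u=np.array([-np.sin(psi),np.cos(psi)]); v=np.array([u[1],-u[0]])
for n in('top','scene'):
    d=cam(n); save(d,n+'5.png'); P=cloud(d)
    for r in env.trace('bottle',n):
        q=P[r['mask']]; q=q[~np.isnan(q[:,0])]; e=q[:,:2]-p[:2]; a=e@u; c=e@v
        k=(abs(a)<.12)&(abs(c)<.04)&(q[:,2]>.075)&(q[:,2]<.13)
        if k.sum()>50:
            print(n,r['confidence'],k.sum(),'along',a[k].min(),a[k].max(),(a[k].min()+a[k].max())/2,'across',c[k].min(),c[k].max(),'z',q[k,2].max())
            t=k&(q[:,2]>.115)&(a<.05); print(' ridge slope z, x vs y', np.polyfit(a[t],q[t,2],1).round(4),np.polyfit(a[t],c[t],1).round(4))
    x0,x1,y0,y1=(110,300,190,300) if n=='top' else (370,560,220,360)
    cv2.imwrite('pics/f_%s.png'%n,cv2.resize(d['color'][y0:y1,x0:x1,::-1],None,fx=4,fy=4))
print(env.read_state()['clock'],env.read_state()['force'])
```

```text
top 0.97 1641 along -0.08001054220126018 0.08067201045314154 0.0003307341259406807 across -0.026242745942706272 0.02622521342015857 z 0.12329588897458843
 ridge slope z, x vs y [-0.0021  0.118 ] [ 0.006  -0.0001]
scene 0.71 1636 along -0.07879179422666954 0.08038761831012299 0.0007979120417267241 across -0.02191650167434446 0.031480057053312145 z 0.12267508655792947
 ridge slope z, x vs y [0.0011 0.1183] [0.0009 0.0055]
scene 0.46 94 along -0.07879179422666954 0.11993010847227718 0.02056915712280382 across -0.011851235904457715 0.033695452064159456 z 0.10824029812866032Traceback (most recent call last):
  File "<stdin>", line 14, in <module>
    raise TypeError("expected non-empty vector for x")
TypeError: expected non-empty vector for x
```

View pics/f_top.png

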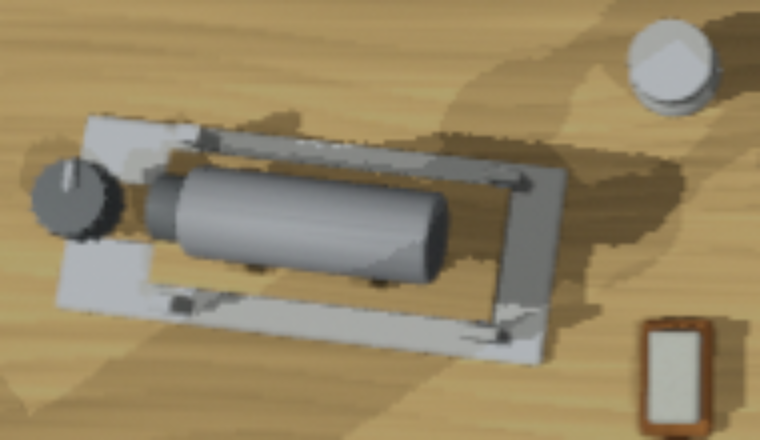

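View pics/scene5.png

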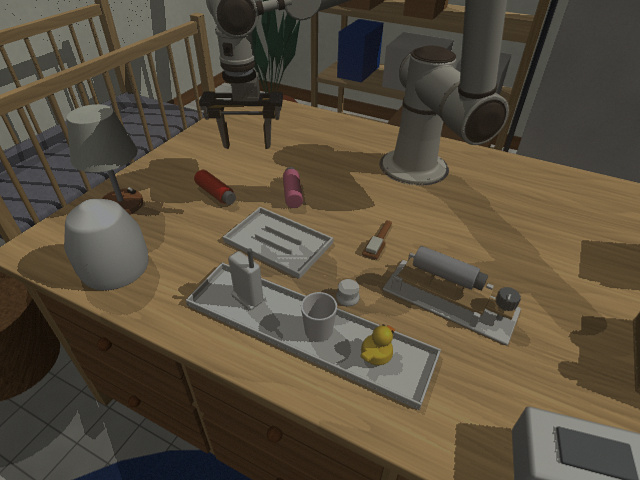

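The bottle rests in both saddles, centred within 1 mm, level and straight. The arm is clear and the other things are where they were.

Run:
```python
from h import *
env.dwell(.3); s=env.read_state(); print(s['clock'],s['tcp_pos'],s['force'].round(1)); env.sign_off()
```

```text
35.9167 [ 0.49162269 -0.31641449  0.23426923] [-0.2 -0.1 -0.2]
the job is handed in; nothing more can be done
```

The cradle is level and the steel bottle lies in both saddles. I handed the job in at 35.9 s with the gripper open and the arm clear.

- **Cradle:** I turned the knob 2.85 rad clockwise, then another 0.105 rad after checking, and let it go. The tilt went from about -0.089 rad to -0.001 rad in both camera views. That was measured before the bottle went in; I didn't measure it again with the bottle lying on it.
- **Bottle:** I lowered it under a force guard, which stopped at about 5 N with the grip 94.2 mm above the dresser (94 mm expected). After release its centre was within 1 mm of the seat along the cradle. The top view put it within 0.1 mm across; the scene view's own offset across was about 5 mm, but that camera sees the bottle from one side. Its slope was within 0.002 rad.
- **Other things:** The jar, brush, duck, cup, monitor and the pink and red look-alikes look unmoved in the last pictures; I judged this by eye only.
- **Disagreements:** My first knob estimate was about 2 mm off, which caused up to about 15 N of side force in the first turn; I corrected for it afterwards. The last check script also stopped on an empty selection for a low-confidence extra detection, after it had printed the bottle figures above.

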